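# Unsnap the curing logger's cover

### The job

The curing logger needs new batteries: press its orange snap tab inward while you lift the white cover straight off, feeling for the point where the catch lets go and neither tearing at the cover nor jamming the tab hard against its stop. Set the cover down gently, right way up, with all four feet flat on the floor of the blue tray, let go of it, and leave the other things on the bench where they are.

Things in the scene. Friction and masses are not known exactly. Their poses are not given: they have to be found in the camera images.
- logger: Data logger's box, grey plastic, fixed: 130 x 110 mm, 60 mm tall, walls 5 mm, open on top under its cover. Origin: centre of its underside; x along its 130 mm (black cable glands at +x, dark display at -x), z up. The catch plate inside is adjustable and unseen: it lets the tab's hook go at 3 to 12 mm of tab travel, different each time; 2 mm further the tab meets a hard stop on it.
- cover: The logger's white cover, loose, 0.16 to 0.24 kg: plate 130 x 110 x 5 mm on four corner feet 12 mm square, 18 mm tall (outer faces at x +-58.5, y +-48.5 mm). Origin: plan centre, level with the feet's undersides; plate's top 23 mm above. Axes as the logger's. Closed: plate's underside on the rim 60 mm above the bench, feet inside the walls with 1.5 mm play, held by the tab's hook.
- tab (a joint): Travel (m) of the cover's orange snap tab: 0 at rest, growing as it is pressed inward along the cover's +x, to 18 mm at most. It stays upright; its spring takes 2 N plus 0.8 N per mm. Pressed until its hook under the plate clears the catch, it lets the cover rise; keep it pressed until the cover has risen 12 mm. Not far enough: the cover rises 1.5 mm and is held.
- tab_grip (a point): Where to grip the orange tab: a block 12 mm thick (cover's x), 30 mm wide (y), standing from 2 to 40 mm above the cover's top. The point is midway through thickness and width, 25 mm above the cover's top and 48 mm above its origin; at rest at x -25 mm, y 0 on the cover. Axes as the cover's.
- tray: Shallow blue metal tray, fixed: 210 x 180 mm outside, walls 5 mm thick and 14 mm tall. Origin: centre of its underside; x along its 210 mm length.
- tray_in (a point): Centre of the tray's inner floor, 5 mm above the bench; axes as the tray's.
- cell_a: Spare battery cell standing on the bench, green with a brass top, 26 mm diameter, 48 mm tall. Origin: centre of its underside.
- cell_b: A second spare cell like cell_a.
- prism: Hardened grey mortar prism, 40 x 160 x 40 mm. Origin: centre of its underside.
- trowel: Spatula-shaped trowel lying on the bench. Origin: on its underside, x along its length.
- brush: Brush lying on the bench. Origin: on its underside, x along its length.
- jar: Closed jar, 70 mm diameter, 100 mm tall. Origin: centre of its underside.
Things that resemble listed ones, but are neither listed nor needed, are in the scene too. Leave any pink look-alike of the cover alone. Of the things that look like the logger, the larger one is meant.

How it is judged:
By the outcome, as a careful person would: the job done as asked, in the order asked, and still so for the second after the job is handed in, with the robot touching nothing.
It also fails if it takes over 58 s, if anything falls off the work surface, if the arm or the gripper's body presses on something with over 40 N, if the wrist force passes 120 N, or if a joint passes its speed limit or range.

### The arm

A 6-joint arm with a two-finger parallel gripper is mounted at the origin on the work surface. World frame = base frame: x ahead of the robot, y to its left, z up, the work surface at z = 0. Lengths are in mm, angles in rad, forces in N, time in s.
With the tool pointing down it reaches from about 300 to 850 mm from the base axis. Payload 4.2 kg.
Tool frame: the origin (TCP) lies at the very end of the fingers, on their centre line; the grasp point (between the pads) lies 19 mm behind it; z points along the fingers, y is the line along which they close (so a half turn about z gives the same grasp; the last joint's range is limited). The gripper opens to 91 mm and grips with 3 to 60 N. Pads are 32 mm wide; open, the fingers measure 118 mm over their backs; the gripper's body (76 mm by 178 mm) begins 60 mm behind the grasp point.
Start: joints at [1.154, 0.32, 1.565, -0, 1.257, -0.02], TCP at [222.225, 530.342, 179.076] pointing down, gripper open.
Joint ranges: [-3.11, 3.11], [-0.84, 2.01], [0.21, 2.61], [-1.34, 4.49], [0.05, 2.63], [-2.56, 2.56]. Speed limits (rad/s): [2.57, 2.57, 3.14, 3.14, 3.14, 3.14].

### API

Orientations are given as a rotation vector (axis times angle).
In Python, from workcell import readout, vision, job_done gives the robot as it stands. The module is installed in compiled form; this text tells all that it offers.
- The arm moves only by the tool arm_command, never from a script. Its argument "motion" is one flat list of numbers, 5 for each row, row after row: the finger opening in m, from 0 to 0.0912, then the shift along the tool's x, y, z in m, then the turn about the tool's z in rad. In form: [jaw, tx, ty, tz, twist, jaw, tx, ty, tz, twist, ...]. A call has 1 to 8 rows; each row shifts and turns the commanded pose from where the row before left it, along the tool's axes as they then stand; what a row does not reach is not made up. A row lasts 1/8 s, in which the tool goes at most 62.5 mm and 10.7 degrees, less where a joint would pass 70% of its speed; a pose out of reach is approached as far as the arm can. A call with a gripper value outside its range is refused whole. The fingers move at their own pace and stop on an object; the grip force is fixed at half the most. Time passes only in rows, so rows that do not move let the fingers close. It gives the time, the measured TCP pose, the force, the opening and the grip force at its end, in the units of the state.
- readout.get_state(): the state, without advancing time (a new reading comes with each control period).
- vision.capture(name): name is "scene" or "top" or "wrist"; returns a dict with "color" (400x640x3 uint8, red, green, blue), "K" (3x3 intrinsics, pixels), "k1" (the pictures are not rectified: a ray, as slopes to the right and down, at radius r is drawn at 1 + k1 r^2 times it, then the intrinsics apply), "world_from_camera" (4x4, takes a point from camera to world coordinates); the wrist camera has in their place "tool_from_camera" (4x4, takes a point from camera to tool coordinates, whose origin is the TCP and whose axes are the flange's). Camera axes: x right, y up, looking along -z (the intrinsics and any distortion apply to the point x, -y, -z); pixel columns grow to the right and rows downward; lengths in mm; the calibration is good to about 2 mm. A picture is of the moment at which its call begins: read the wrist's pose just before it. There is no depth.
- job_done(): hands the job in; it is judged then, once.
The state is a dict: "time_s": time; "qpos": joint angles; "qvel": joint speeds; "effort": joint torques, N m; "eef_pos": TCP position; "orientation": TCP orientation; "contact_force": force on the tool from outside, world axes, zero at the start; "torque": the same for the moment, N m; "opening": finger opening in mm; "finger_force": force on a finger pad.
Only numpy, scipy, OpenCV 4.12 (cv2) and the standard library are available. Lean on these libraries where they do the work, as an engineer would, in place of code of your own. Each camera call takes 0.05 s, during which the arm holds its last target. There are 200 camera calls.

## Working session

There is one attempt and no reset: what is moved stays moved. The work goes in short steps, Python scripts to look and compute and a tool call to move; the robot and the scene stay as the last step left them, time stands still between calls to the robot, and variables do not carry over. Pictures are saved under pics/ and viewed, at most 10 in all, crops included, and the job is handed in when it is done.

Besides the shell and the picture viewer there is one more tool, called in YAML: its name, and indented under it one key for each argument. arm_command: Moves the arm, as the interface text tells. Its arguments: {"type":"object","properties":{"motion":{"type":"array","items":{"type":"number"}}},"required":["motion"]}

```bash
mkdir -p pics
cat > h.py <<'E'
import numpy as np, cv2
from workcell import readout, vision, job_done
from scipy.spatial.transform import Rotation as R
def cap(n,f=None):
    s=readout.get_state(); c=vision.capture(n)
    if 'world_from_camera' in c: T=np.array(c['world_from_camera'])
    else:
        W=np.eye(4); W[:3,:3]=R.from_rotvec(s['orientation']).as_matrix(); W[:3,3]=s['eef_pos']; T=W@np.array(c['tool_from_camera'])
    if f: cv2.imwrite(f,c['color'][:,:,::-1])
    np.savez(n+'.npz',color=c['color'],K=c['K'],k1=c['k1'],T=T)
    return s
def px2w(n,uv,z):
    d=np.load(n+'.npz'); K=d['K'];T=d['T']
    p=cv2.undistortPoints(np.array(uv,float).reshape(-1,1,2),K,np.array([float(d['k1']),0,0,0])).reshape(-1,2)
    r=np.c_[p[:,0],-p[:,1],-np.ones(len(p))]@T[:3,:3].T
    return T[:3,3]+r*((np.array(z)-T[2,3])/r[:,2])[:,None]
def w2px(n,P):
    d=np.load(n+'.npz'); K=d['K'];T=d['T']
    c=(np.array(P,float).reshape(-1,3)-T[:3,3])@T[:3,:3]
    q=cv2.projectPoints(np.c_[c[:,0],-c[:,1],-c[:,2]],np.zeros(3),np.zeros(3),K,np.array([float(d['k1']),0,0,0]))[0]
    return q.reshape(-1,2)
E
python3 - <<'E'
from h import *
print(cap('top','pics/top.png')); cap('scene','pics/scene.png')
print(np.load('top.npz')['T'],np.load('scene.npz')['T'])
E
```

```text
{'time_s': 0.0, 'qpos': array([ 1.15398486e+00,  3.20297161e-01,  1.56568656e+00,  1.00140845e-05,
        1.25742040e+00, -1.99847637e-02]), 'qvel': array([-0.0009638 ,  0.0002767 ,  0.00164384,  0.00019199,  0.00086379,
       -0.00103826]), 'effort': array([-8.17058590e-04, -4.12459731e+01, -2.31970704e+01,  7.26635009e-02,
        4.56382823e-02, -1.23548598e-04]), 'eef_pos': array([221.98584171, 529.79014048, 178.21441569]), 'orientation': array([-6.19177410e-01, -3.07956032e+00,  2.77425314e-03]), 'contact_force': array([-0.59724488, -0.03255001,  0.41949315]), 'torque': array([-0.06550461,  0.03525631,  0.01539553]), 'finger_force': 0.0, 'opening': 91.39014351298502}
[[-1.00925822e-02  9.94830001e-01 -1.01051518e-01  4.31396476e+02]
 [-9.99948303e-01 -1.01659383e-02 -2.10981204e-04 -2.32421262e+01]
 [-1.23717393e-03  1.01044165e-01  9.94881172e-01  1.34414076e+03]
 [ 0.00000000e+00  0.00000000e+00  0.00000000e+00  1.00000000e+00]] [[ 2.65821445e-01 -6.20078070e-01  7.38134234e-01  1.47086468e+03]
 [ 9.64011003e-01  1.67275798e-01 -2.06643638e-01 -2.69538996e+02]
 [ 4.66319525e-03  7.66499834e-01  6.42227576e-01  9.01923646e+02]
 [ 0.00000000e+00  0.00000000e+00  0.00000000e+00  1.00000000e+00]]
```

View pics/top.png

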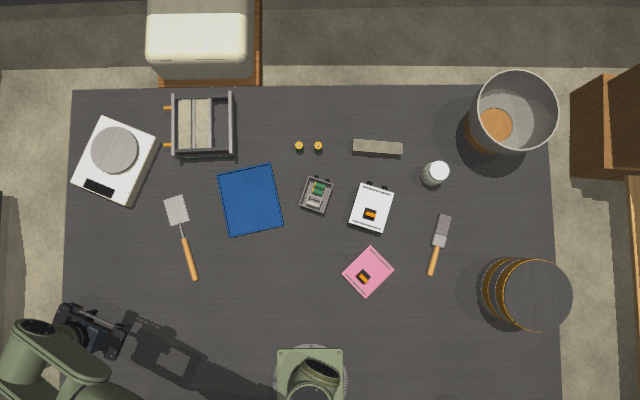

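View pics/scene.png

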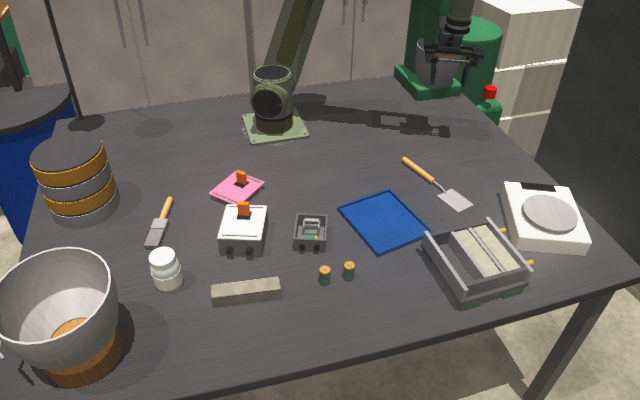

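The top picture could be confused in three places: the white-covered logger (371,208), a smaller open grey box (316,195), and a pink cover look-alike (368,272). I choose the white-covered one. The blue tray is at (250,200). Next I measure both and check the choice in a crop.

Run:
```python
from h import *
from scipy import ndimage as nd
im=np.load('top.npz')['color'].astype(int); h=cv2.cvtColor(im.astype(np.uint8),cv2.COLOR_RGB2HSV)
def blob(m,seed,R0=60):
    M=np.zeros(m.shape,bool); u,v=seed; M[v-R0:v+R0,u-R0:u+R0]=m[v-R0:v+R0,u-R0:u+R0]
    l,n=nd.label(M); k=1+np.argmax(nd.sum(M,l,range(1,n+1))); M=l==k
    return np.argwhere(M)[:,::-1]
for nm,m,s,z,R0 in [('cover',(h[...,2]>170)&(h[...,1]<40),(371,208),65,28),('tray',(h[...,0]>100)&(h[...,0]<125)&(h[...,1]>150),(250,200),9,60),('tab',(h[...,0]<22)&(h[...,1]>150)&(h[...,2]>120),(370,214),95,12)]:
    p=blob(m,s,R0); w=px2w('top',p,np.full(len(p),z))[:,:2].astype(np.float32)
    print(nm,len(p),cv2.minAreaRect(w),w.mean(0), cv2.boxPoints(cv2.minAreaRect(w)).round().tolist())
c=im[150:310,280:450].astype(np.uint8)
cv2.imwrite('pics/c.png',cv2.resize(c,None,fx=3.5,fy=3.5,interpolation=2)[:,:,::-1])
```

```text
cover 1273 ((538.4114379882812, -193.7626953125), (109.34603118896484, 129.11550903320312), 71.83161163330078) [ 540.1697  -194.45969] [[460.0, -226.0], [583.0, -266.0], [617.0, -162.0], [494.0, -122.0]]
tray 3578 ((572.8076782226562, 189.07305908203125), (208.90579223632812, 178.8917999267578), 12.190818786621094) [571.9053  188.82948] [[452.0, 254.0], [490.0, 80.0], [694.0, 124.0], [656.0, 299.0]]
tab 44 ((516.1204833984375, -185.66114807128906), (29.36260986328125, 12.384177207946777), 70.8734359741211) [ 515.7911  -186.07922] [[505.0, -198.0], [517.0, -202.0], [527.0, -174.0], [515.0, -170.0]]
```

View pics/c.png

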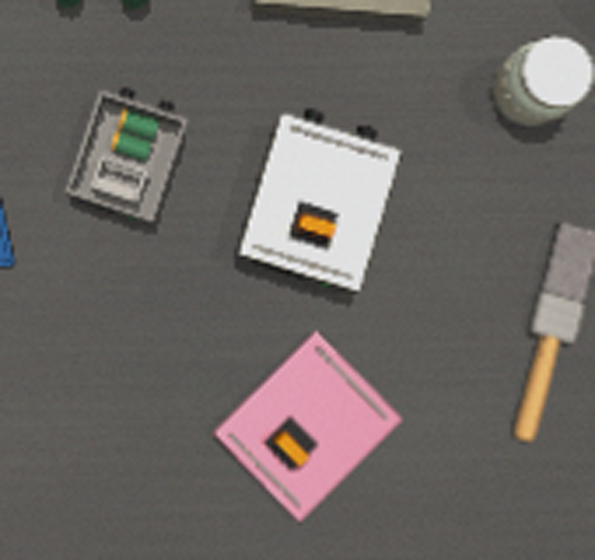

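The crop confirms it: the white cover at (320,200) has its orange tab at (317,227) and glands at the top (far side). The smaller grey box and the pink cover are distinct. I turn the tool first, then go over the tab.

arm_command:
  motion: [0.0912,0,0,0,0.186,0.0912,0,0,0,0.186,0.0912,0,0,0,0.186,0.0912,0,0,0,0.186,0.0912,0,0,0,0.186,0.0912,0,0,0,0.186,0.0912,0,0,0,0.186,0.0912,0,0,0,0.186]

```text
time_s: 1.1
eef_pos: [222.1, 530.0, 178.6]
orientation: [2.547, 1.839, -0.001]
contact_force: [0.1, -0.2, 0.3]
opening: 91.4
finger_force: 0.0
```

arm_command:
  motion: [0.0912,-0.045,0.038,0,0,0.0912,-0.045,0.038,0,0,0.0912,-0.045,0.038,0,0,0.0912,-0.045,0.038,0,0,0.0912,-0.045,0.038,0,0,0.0912,-0.045,0.038,0,0,0.0912,-0.045,0.038,0,0,0.0912,-0.045,0.038,0,0]

```text
time_s: 2.1
eef_pos: [400.4, 92.2, 179.0]
orientation: [-2.541, -1.847, -0.001]
contact_force: [0.5, 0.3, 0.1]
opening: 91.1
finger_force: 0.0
```

arm_command:
  motion: [0.0912,-0.045,0.038,0,0,0.0912,-0.045,0.038,0,0,0.0912,-0.045,0.038,0,0,0.0912,-0.045,0.038,0,0,0.0912,-0.04,0.038,0,0,0.0912,0,0,0,0,0.0912,0,0,0,0]

```text
time_s: 2.98
eef_pos: [512.2, -173.4, 178.4]
orientation: [-2.54, -1.845, 0.001]
contact_force: [-0.8, 0.7, -0.6]
opening: 91.2
finger_force: 0.0
```

Run:
```python
from h import *
s=cap('wrist','pics/w1.png'); print(s)
o,y=np.array([538.4,-193.8]),np.radians(-18.1); Rm=np.array([[np.cos(y),-np.sin(y)],[np.sin(y),np.cos(y)]])
print(w2px('wrist',[[*(o+Rm@[a,b]),65] for a,b in [(65,55),(65,-55),(-65,-55),(-65,55)]]+[[*(o+Rm@[-25+a,b]),105] for a,b in [(6,15),(6,-15),(-6,-15),(-6,15)]]).round())
```

```text
{'time_s': 2.975, 'qpos': array([-3.48074204e-01,  2.67393065e-01,  1.64162910e+00,  5.63803652e-04,
        1.23464095e+00, -3.38260484e-02]), 'qvel': array([ 0.0228723 , -0.01972479,  0.01250693, -0.000822  , -0.00317947,
       -0.00324261]), 'effort': array([-8.08224902e-01, -3.74259889e+01, -2.33387572e+01,  2.12221319e-02,
       -1.42134071e-02, -3.62021847e-04]), 'eef_pos': array([ 512.18022585, -173.39993048,  178.36932002]), 'orientation': array([-2.54022702e+00, -1.84504855e+00,  1.12833034e-03]), 'contact_force': array([-0.76779173,  0.69650154, -0.63370373]), 'torque': array([-0.05482754,  0.0856064 ,  0.01359137]), 'finger_force': 0.0, 'opening': 91.17879325007516}
[[419. 141.]
 [410. 244.]
 [290. 244.]
 [287. 141.]
 [335. 191.]
 [335. 223.]
 [322. 223.]
 [322. 191.]]
```

View pics/w1.png

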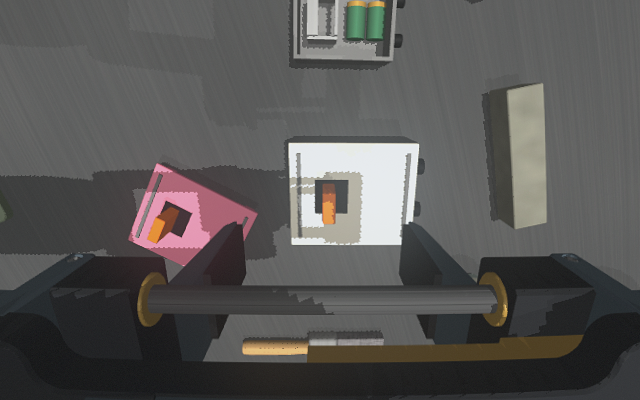

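The picture matches the prediction to about 2 px: cover corners (289,142), (418,143), (410,245), tab top (329,205). So I descend and grip the tab.

arm_command:
  motion: [0.0912,-0.006,0.003,0.02,0,0.0912,-0.005,0.003,0.03,0,0.0912,0,0,0.03,0,0.0912,0,0,0.02,0,0.0912,0,0,0.006,0,0.0912,0,0,0,0]

```text
time_s: 3.78
eef_pos: [515.3, -185.4, 73.4]
orientation: [2.54, 1.848, 0.0]
contact_force: [0.3, 0.1, 0.2]
opening: 91.0
finger_force: 0.0
```

arm_command:
  motion: [0.04,0,0,0,0,0.02,0,0,0,0,0.0,0,0,0,0,0.0,0,0,0,0,0.0,0,0,0,0,0.0,0,0,0,0]

```text
time_s: 4.53
eef_pos: [515.2, -186.2, 73.0]
orientation: [-2.541, -1.847, 0.0]
contact_force: [0.1, 0.1, 0.7]
opening: 34.3
finger_force: 0.0
```

arm_command:
  motion: [0.0,0,0,0,0,0.0,0,0,0,0,0.0,0,0,0,0,0.0,0,0,0,0,0.0,0,0,0,0]

```text
time_s: 5.15
eef_pos: [515.2, -186.2, 73.0]
orientation: [-2.541, -1.847, -0.0]
contact_force: [-0.5, -1.1, -0.7]
opening: 0.6
finger_force: 0.0
```

The fingers closed on nothing, so I look.

Run:
```python
from h import *
s=cap('wrist'); cap('scene')
a=np.load('wrist.npz')['color']; b=np.load('scene.npz')['color'][180:260,190:290]
b=cv2.resize(b,(500,400),interpolation=2); a=cv2.resize(a,(300,188))
c=np.zeros((588,500,3),np.uint8); c[:400]=b; c[400:,:300]=a
cv2.imwrite('pics/m1.png',c[:,:,::-1])
```

```text
(no output)
```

View pics/m1.png

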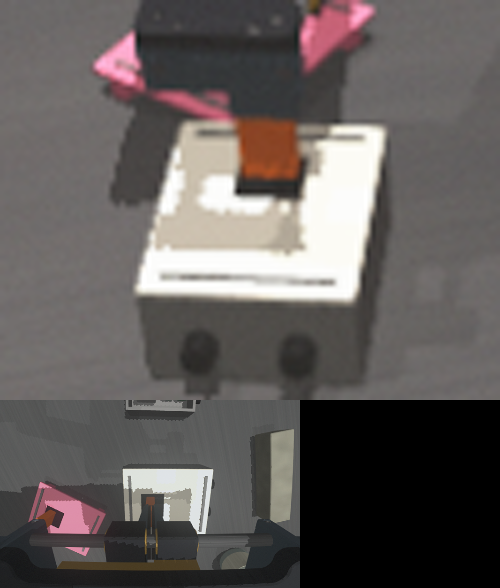

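Run:
```python
from h import *
a=np.load('wrist.npz')['color'][130:330,230:440]
cv2.imwrite('pics/m2.png',cv2.resize(a,None,fx=2.9,fy=2.9,interpolation=2)[:,:,::-1])
print(w2px('wrist',[[515.2,-186.2,73],[514.6,-186,105],[514.6,-186,67]]))
print(w2px('scene',[[515.2,-186.2,73],[514.6,-186,105],[514.6,-186,67]]))
```

```text
[[321.09100001 225.97158857]
 [319.88436582 246.39753789]
 [320.20869564 222.74460992]]
[[243.7239555  212.09611902]
 [242.68903394 202.55482154]
 [243.96081367 213.66125018]]
```

View pics/m2.png

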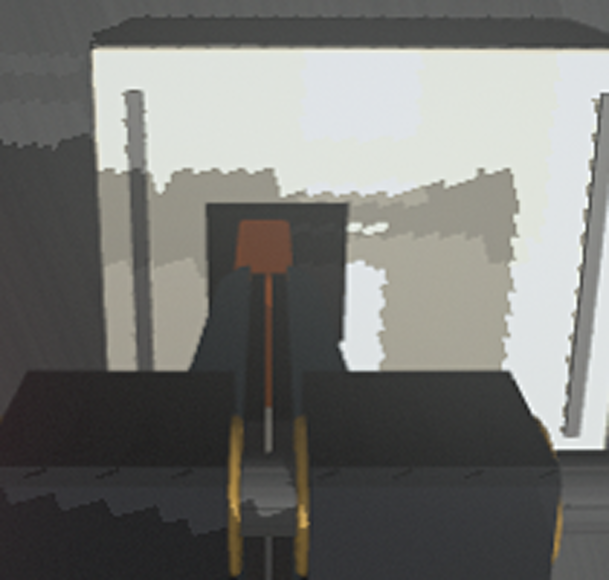

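Run:
```python
from h import *
s=readout.get_state(); Rm=R.from_rotvec(s['orientation']).as_matrix(); p=s['eef_pos']
for dz in (0,-10,-20,-30,-40):
  for dx in (-16,16): print(dz,dx,w2px('wrist',[p+Rm@[dx,y,dz] for y in(-45.6,0,45.6)]).round().tolist())
o,y=np.array([538.4,-193.8]),np.radians(-18.1); Q=np.array([[np.cos(y),-np.sin(y)],[np.sin(y),np.cos(y)]])
print(w2px('wrist',[[*(o+Q@[a,b]),65] for a,b in [(-65,55),(-65,-55)]]).round(), s['opening'],s['finger_force'],s['eef_pos'])
```

```text
0 -16 [[256.0, 247.0], [321.0, 247.0], [386.0, 247.0]]
0 16 [[253.0, 204.0], [321.0, 204.0], [389.0, 204.0]]
-10 -16 [[253.0, 254.0], [321.0, 254.0], [389.0, 254.0]]
-10 16 [[250.0, 208.0], [321.0, 209.0], [392.0, 209.0]]
-20 -16 [[250.0, 261.0], [321.0, 261.0], [392.0, 261.0]]
-20 16 [[246.0, 214.0], [321.0, 214.0], [396.0, 214.0]]
-30 -16 [[246.0, 269.0], [321.0, 269.0], [396.0, 269.0]]
-30 16 [[243.0, 220.0], [321.0, 220.0], [400.0, 220.0]]
-40 -16 [[243.0, 277.0], [321.0, 277.0], [399.0, 277.0]]
-40 16 [[238.0, 226.0], [321.0, 226.0], [404.0, 226.0]]
[[260. 143.]
 [268. 289.]] 0.2545330302319585 0.0 [ 515.25009403 -186.18955903   73.02694045]
```

Both views agree: the fingertips are about 33 mm short of the reported TCP. They show at the tab's top (wrist pixel row 223, where TCP depth would give row 204). I open, go down about 30 mm with the force watched, and grip again.

arm_command:
  motion: [0.06,0,0,0,0,0.06,0,0,0,0,0.06,0,0,0,0,0.06,0,0,0,0,0.06,0,0,0,0,0.06,0,0,0,0]

```text
time_s: 6.0
eef_pos: [515.2, -186.2, 73.0]
orientation: [-2.541, -1.847, -0.0]
contact_force: [-0.6, 0.0, -0.6]
opening: 57.3
finger_force: 0.0
```

arm_command:
  motion: [0.06,0,0,0.006,0,0.06,0,0,0.006,0,0.06,0,0,0.006,0,0.06,0,0,0.004,0,0.06,0,0,0,0]

```text
time_s: 6.62
eef_pos: [515.0, -186.1, 50.6]
orientation: [-2.541, -1.846, 0.001]
contact_force: [-0.4, -0.6, 0.4]
opening: 60.3
finger_force: 0.0
```

arm_command:
  motion: [0.06,0,0,0.003,0,0.06,0,0,0.003,0,0.06,0,0,0.002,0,0.06,0,0,0,0]

```text
time_s: 7.12
eef_pos: [515.1, -186.2, 42.9]
orientation: [-2.541, -1.847, 0.0]
contact_force: [0.2, -0.1, -0.2]
opening: 60.0
finger_force: 0.0
```

arm_command:
  motion: [0.0,0,0,0,0,0.0,0,0,0,0,0.0,0,0,0,0,0.0,0,0,0,0,0.0,0,0,0,0,0.0,0,0,0,0,0.0,0,0,0,0,0.0,0,0,0,0]

```text
time_s: 8.12
eef_pos: [515.1, -186.2, 43.0]
orientation: [-2.541, -1.847, 0.0]
contact_force: [-0.2, -0.4, 0.9]
opening: 12.0
finger_force: 30.0
```

Run:
```python
from h import *
s=cap('wrist'); cap('scene'); print(s)
a=np.load('wrist.npz')['color'][130:330,230:440]; b=np.load('scene.npz')['color'][180:260,190:290]
c=np.hstack([cv2.resize(a,(400,400)),cv2.resize(b,(400,400),interpolation=2)])
cv2.imwrite('pics/m3.png',c[:,:,::-1])
```

```text
{'time_s': 8.125, 'qpos': array([-3.67814063e-01,  3.99951306e-01,  1.81884507e+00,  7.10594814e-05,
        9.23055275e-01, -5.38083190e-02]), 'qvel': array([ 0.00069655,  0.00050421,  0.00119813,  0.00011453, -0.00121892,
       -0.00030007]), 'effort': array([ 7.30680395e-02, -4.08767438e+01, -1.91580480e+01,  7.76555249e-02,
       -2.16232161e-01, -2.50983343e-02]), 'eef_pos': array([ 515.11276659, -186.15215654,   43.04304772]), 'orientation': array([-2.54129890e+00, -1.84657652e+00,  1.46389930e-04]), 'contact_force': array([-0.2179604 , -0.35916868,  0.9043834 ]), 'torque': array([-0.08716705,  0.26330215, -0.06187077]), 'finger_force': 30.000272691249847, 'opening': 12.02811643487232}
```

View pics/m3.png

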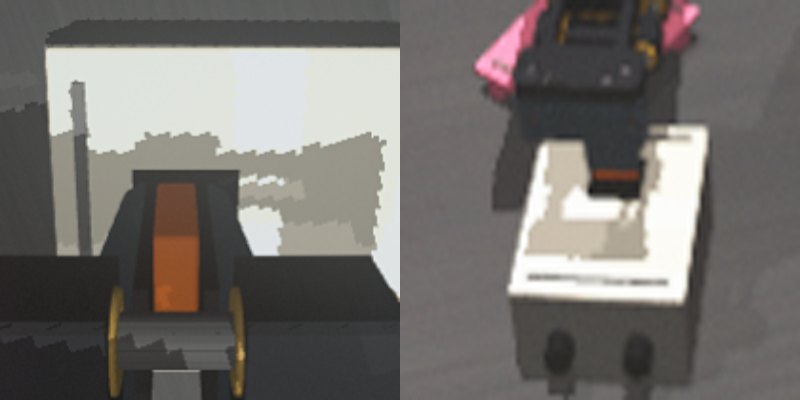

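The tab is gripped: left half pixel (175,240) shows orange between the pads, opening 12.0 mm at 30 N. Now I press inward in small steps under a slight upward pull.

arm_command:
  motion: [0,0,0.001,0,0,0,0,0.001,0,0,0,0,0.001,0,0,0,0,0,0,0]

```text
time_s: 8.72
eef_pos: [517.6, -187.0, 43.0]
orientation: [-2.541, -1.846, 0.001]
contact_force: [-3.6, 1.8, 3.4]
opening: 11.6
finger_force: 30.0
```

arm_command:
  motion: [0,0,0,-0.001,0,0,0,0,0,0]

```text
time_s: 8.98
eef_pos: [517.3, -186.7, 43.3]
orientation: [-2.54, -1.845, 0.001]
contact_force: [-3.1, 1.7, -2.8]
opening: 11.7
finger_force: 30.0
```

arm_command:
  motion: [0,0,0,-0.001,0,0,0,0,0,0]

```text
time_s: 9.22
eef_pos: [517.4, -186.8, 44.5]
orientation: [-2.54, -1.846, 0.001]
contact_force: [-3.4, 1.5, -4.2]
opening: 12.0
finger_force: 30.0
```

arm_command:
  motion: [0,0,0,-0.0005,0,0,0,0,0,0]

```text
time_s: 9.48
eef_pos: [517.4, -186.8, 44.6]
orientation: [-2.54, -1.846, 0.002]
contact_force: [-3.1, 1.1, -8.9]
opening: 12.2
finger_force: 30.0
```

arm_command:
  motion: [0,0,0.001,0,0,0,0,0,0,0]

```text
time_s: 9.72
eef_pos: [517.4, -186.8, 44.6]
orientation: [-2.539, -1.845, 0.003]
contact_force: [-4.1, 3.0, -8.9]
opening: 11.8
finger_force: 30.0
```

It is held at 1.5 mm with a mild 9 N pull. I keep pressing by 1 mm.

arm_command:
  motion: [0,0,0.001,0,0,0,0,0,0,0]

```text
time_s: 9.98
eef_pos: [517.4, -186.8, 44.5]
orientation: [-2.537, -1.844, 0.005]
contact_force: [-5.9, 2.6, -8.5]
opening: 12.2
finger_force: 30.0
```

arm_command:
  motion: [0,0,0.001,0,0,0,0,0,0,0]

```text
time_s: 10.22
eef_pos: [518.0, -187.0, 44.5]
orientation: [-2.537, -1.844, 0.006]
contact_force: [-7.4, 2.5, -8.9]
opening: 12.1
finger_force: 30.0
```

The pull is binding the hook, so I ease it slightly.

arm_command:
  motion: [0,0,0,0.0008,0,0,0,0,0,0]

```text
time_s: 10.48
eef_pos: [519.5, -187.5, 44.5]
orientation: [-2.539, -1.845, 0.003]
contact_force: [-5.1, 2.0, -5.1]
opening: 12.1
finger_force: 30.0
```

arm_command:
  motion: [0,0,0.0005,0,0,0,0,0,0,0]

```text
time_s: 10.72
eef_pos: [519.6, -187.6, 44.5]
orientation: [-2.539, -1.845, 0.004]
contact_force: [-6.1, 2.5, -5.9]
opening: 12.0
finger_force: 30.0
```

arm_command:
  motion: [0,0,0.001,0,0,0,0,0,0,0]

```text
time_s: 10.98
eef_pos: [520.4, -187.8, 44.5]
orientation: [-2.538, -1.845, 0.004]
contact_force: [-6.9, 1.6, -4.2]
opening: 11.6
finger_force: 30.0
```

arm_command:
  motion: [0,0,0.001,0,0,0,0,0,0,0]

```text
time_s: 11.22
eef_pos: [521.1, -188.0, 44.5]
orientation: [-2.538, -1.844, 0.004]
contact_force: [-7.4, 2.2, -5.5]
opening: 11.7
finger_force: 30.0
```

arm_command:
  motion: [0,0,0.0008,0,0,0,0,0,0,0]

```text
time_s: 11.48
eef_pos: [521.6, -188.2, 44.5]
orientation: [-2.538, -1.844, 0.005]
contact_force: [-7.3, 2.7, -4.3]
opening: 12.1
finger_force: 30.0
```

arm_command:
  motion: [0,0,0.0008,0,0,0,0,0,0,0]

```text
time_s: 11.72
eef_pos: [522.2, -188.4, 44.5]
orientation: [-2.537, -1.844, 0.005]
contact_force: [-8.2, 2.7, -3.1]
opening: 11.5
finger_force: 30.0
```

arm_command:
  motion: [0,0,0,-0.0005,0,0,0,0,0,0]

```text
time_s: 11.98
eef_pos: [522.1, -188.4, 44.5]
orientation: [-2.537, -1.844, 0.005]
contact_force: [-7.0, 2.5, -6.6]
opening: 11.6
finger_force: 30.0
```

arm_command:
  motion: [0,0,0.0008,0,0,0,0,0,0,0]

```text
time_s: 12.22
eef_pos: [522.2, -188.4, 44.5]
orientation: [-2.536, -1.843, 0.007]
contact_force: [-9.4, 2.6, -5.0]
opening: 12.2
finger_force: 30.0
```

Still caught, so I go on.

arm_command:
  motion: [0,0,0.0008,0,0,0,0,0,0,0]

```text
time_s: 12.48
eef_pos: [522.5, -188.5, 44.5]
orientation: [-2.536, -1.843, 0.008]
contact_force: [-10.1, 3.3, -4.7]
opening: 11.7
finger_force: 30.0
```

arm_command:
  motion: [0,0,0.0008,0,0,0,0,0,0,0]

```text
time_s: 12.72
eef_pos: [523.1, -188.7, 44.5]
orientation: [-2.535, -1.843, 0.008]
contact_force: [-9.7, 3.6, -4.6]
opening: 11.6
finger_force: 30.0
```

arm_command:
  motion: [0,0,0.0008,0,0,0,0,0,0,0]

```text
time_s: 12.98
eef_pos: [523.7, -188.9, 44.5]
orientation: [-2.535, -1.842, 0.008]
contact_force: [-10.7, 3.7, -3.5]
opening: 11.8
finger_force: 30.0
```

arm_command:
  motion: [0,0,0.0008,0,0,0,0,0,0,0]

```text
time_s: 13.22
eef_pos: [525.0, -189.3, 44.8]
orientation: [-2.536, -1.843, 0.007]
contact_force: [-10.1, 2.6, -3.1]
opening: 11.7
finger_force: 30.0
```

It let go: z rose and the tab slid freely. Now I lift straight up, keeping the tab pressed.

arm_command:
  motion: [0,0,0,-0.001,0,0,0,0,-0.001,0,0,0,0,0,0]

```text
time_s: 13.6
eef_pos: [524.8, -189.2, 46.3]
orientation: [-2.535, -1.843, 0.008]
contact_force: [-9.2, 2.6, -5.1]
opening: 12.0
finger_force: 30.0
```

arm_command:
  motion: [0,0,0,-0.002,0,0,0,0,-0.002,0,0,0,0,-0.002,0,0,0,0,-0.002,0,0,0,0,-0.002,0,0,0,0,-0.0015,0,0,0,0,0,0]

```text
time_s: 14.48
eef_pos: [524.5, -189.2, 57.8]
orientation: [-2.535, -1.842, 0.009]
contact_force: [-9.1, 2.3, -5.8]
opening: 11.8
finger_force: 30.1
```

It is up 14.8 mm. I ease the tab back while the feet are still guided, then lift clear.

arm_command:
  motion: [0,0,-0.002,0,0,0,0,-0.002,0,0,0,0,-0.002,0,0,0,0,-0.002,0,0,0,0,0,0,0]

```text
time_s: 15.1
eef_pos: [519.9, -187.8, 59.0]
orientation: [-2.54, -1.846, 0.002]
contact_force: [-4.7, 1.5, -3.3]
opening: 12.0
finger_force: 30.0
```

arm_command:
  motion: [0,0,-0.001,0,0,0,0,-0.001,0,0,0,0,-0.001,0,0,0,0,0,0,0]

```text
time_s: 15.6
eef_pos: [518.5, -187.3, 59.1]
orientation: [2.541, 1.846, 0.001]
contact_force: [-3.6, 1.5, -4.2]
opening: 11.8
finger_force: 30.0
```

arm_command:
  motion: [0,0,-0.001,0,0,0,0,-0.001,0,0,0,0,0,0,0,0,0,0,0,0]

```text
time_s: 16.1
eef_pos: [516.8, -186.7, 59.0]
orientation: [2.541, 1.846, 0.001]
contact_force: [-2.1, 0.4, -2.2]
opening: 11.8
finger_force: 30.0
```

arm_command:
  motion: [0,0,-0.0005,-0.003,0,0,0,0,-0.005,0,0,0,0,-0.01,0,0,0,0,-0.02,0,0,0,0,-0.02,0,0,0,0,-0.02,0,0,0,0,0,0]

```text
time_s: 16.98
eef_pos: [517.8, -187.1, 139.1]
orientation: [2.537, 1.844, 0.005]
contact_force: [-0.4, -0.0, -2.3]
opening: 11.6
finger_force: 30.0
```

Run:
```python
from h import *
s=cap('wrist'); cap('scene'); print(s['eef_pos'],s['orientation'],s['contact_force'],s['torque'],s['opening'])
a=np.load('wrist.npz')['color']; b=np.load('scene.npz')['color'][140:260,180:330]
c=np.hstack([cv2.resize(a,(400,400)),cv2.resize(b,(400,400),interpolation=2)])
cv2.imwrite('pics/m4.png',c[:,:,::-1])
```

```text
[ 517.75201007 -187.10984643  139.11795647] [2.53724959 1.84386499 0.00537118] [-0.41243229 -0.00359178 -2.34262241] [-0.06997352  0.15021809  0.00760032] 11.62683934854828
```

View pics/m4.png

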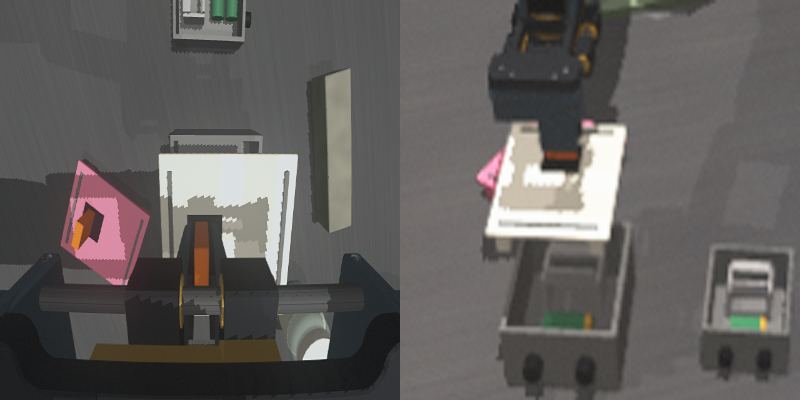

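The cover is off, level in the grip; the logger is open with its cells visible at (570,320). The pink cover is untouched. I turn and carry it to the tray.

arm_command:
  motion: [0,0,0,0,-0.105,0,0,0,0,-0.106,0,0,0,0,-0.106,0,0,0,0,-0.105,0,0,0,0,-0.105,0,0.015,0.005,0,0,0,0.025,0.008,0,0,0,0.03,0.009,0,0]

```text
time_s: 18.08
eef_pos: [522.2, -111.8, 136.1]
orientation: [-1.975, -2.441, -0.0]
contact_force: [0.0, 0.2, -2.7]
opening: 11.9
finger_force: 30.0
```

arm_command:
  motion: [0,0.035,0.01,0,0,0,0.035,0.01,0,0,0,0.035,0.011,0,0,0,0.035,0.011,0,0,0,0.035,0.011,0,0,0,0.035,0.011,0,0,0,0.035,0.011,0,0,0,0.025,0.008,0,0]

```text
time_s: 19.08
eef_pos: [545.7, 170.7, 136.1]
orientation: [-1.973, -2.443, 0.001]
contact_force: [-0.4, -0.4, -1.5]
opening: 11.7
finger_force: 30.0
```

arm_command:
  motion: [0,0.016,0.003,0,0,0,0,0,0,0,0,0,0,0,0,0,0,0,0,0]

```text
time_s: 19.58
eef_pos: [546.0, 183.5, 136.8]
orientation: [1.974, 2.444, -0.0]
contact_force: [0.7, -0.4, -1.7]
opening: 12.0
finger_force: 30.0
```

Run:
```python
from h import *
s=cap('wrist'); cap('scene'); print(s)
a=np.load('wrist.npz')['color']; b=np.load('scene.npz')['color'][120:270,300:470]
c=np.hstack([cv2.resize(a,(400,300)),cv2.resize(b,(400,300),interpolation=2)])
cv2.imwrite('pics/m5.png',c[:,:,::-1])
```

```text
{'time_s': 19.575, 'qpos': array([ 3.04278508e-01,  3.50667647e-01,  1.62854027e+00, -1.96156838e-04,
        1.16255073e+00,  9.27131377e-02]), 'qvel': array([-0.0001712 , -0.0019105 , -0.0034309 ,  0.00233257,  0.00106934,
       -0.00164597]), 'effort': array([ 2.28020316e-01, -4.31847668e+01, -2.31048614e+01,  7.82868289e-02,
       -1.60752243e-02,  9.07079029e-04]), 'eef_pos': array([546.04941058, 183.45989701, 136.78339324]), 'orientation': array([ 1.97434047e+00,  2.44360793e+00, -3.73705071e-04]), 'contact_force': array([ 0.69449201, -0.38466551, -1.74890166]), 'torque': array([-0.08201691,  0.12068013, -0.02795606]), 'finger_force': 29.999576210975647, 'opening': 12.047311143927724}
```

View pics/m5.png

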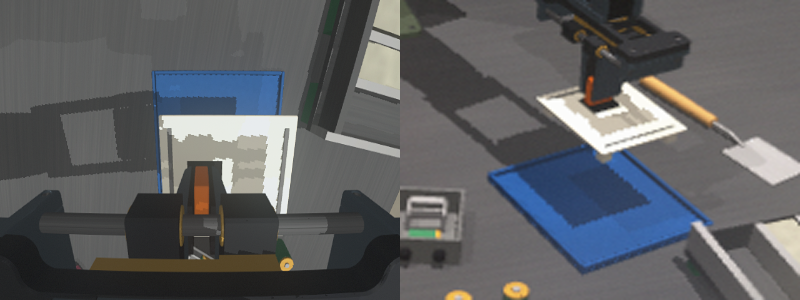

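The cover sits square over the tray (blue margin visible around it). I lower it.

arm_command:
  motion: [0,0,0.002,0.02,0,0,0,0,0.03,0,0,0,0,0.03,0,0,0,0,0.02,0,0,0,0,0.01,0,0,0,0,0.007,0,0,0,0,0.003,0,0,0,0,0,0]

```text
time_s: 20.68
eef_pos: [548.4, 184.9, 17.2]
orientation: [1.972, 2.445, 0.001]
contact_force: [-0.2, 0.3, -2.5]
opening: 11.8
finger_force: 30.0
```

arm_command:
  motion: [0,0,0,0.001,0,0,0,0,0.001,0,0,0,0,0.001,0,0,0,0,0.001,0,0,0,0,0,0]

```text
time_s: 21.3
eef_pos: [548.0, 184.8, 12.6]
orientation: [-1.973, -2.445, 0.0]
contact_force: [-0.6, -0.2, -2.3]
opening: 11.7
finger_force: 30.0
```

arm_command:
  motion: [0,0,0,0.001,0,0,0,0,0.001,0,0,0,0,0.001,0,0,0,0,0.001,0,0,0,0,0,0]

```text
time_s: 21.92
eef_pos: [548.0, 184.8, 8.6]
orientation: [-1.973, -2.445, 0.0]
contact_force: [0.1, 0.9, -2.2]
opening: 12.0
finger_force: 30.0
```

arm_command:
  motion: [0,0,0,0.0007,0,0,0,0,0,0]

```text
time_s: 22.18
eef_pos: [548.0, 184.8, 8.0]
orientation: [-1.973, -2.445, -0.0]
contact_force: [1.4, -0.4, -2.3]
opening: 11.7
finger_force: 30.0
```

arm_command:
  motion: [0,0,0,0.0007,0,0,0,0,0,0]

```text
time_s: 22.42
eef_pos: [548.0, 184.8, 7.3]
orientation: [-1.973, -2.445, 0.0]
contact_force: [0.4, -0.4, -1.8]
opening: 12.1
finger_force: 30.0
```

arm_command:
  motion: [0,0,0,0.0007,0,0,0,0,0,0]

```text
time_s: 22.68
eef_pos: [548.0, 184.8, 6.6]
orientation: [-1.973, -2.445, -0.0]
contact_force: [0.6, -0.3, -1.9]
opening: 11.9
finger_force: 30.0
```

arm_command:
  motion: [0,0,0,0.0005,0,0,0,0,0,0]

```text
time_s: 22.92
eef_pos: [548.1, 184.8, 6.1]
orientation: [-1.973, -2.445, -0.0]
contact_force: [0.5, -0.3, -2.6]
opening: 11.5
finger_force: 30.0
```

arm_command:
  motion: [0,0,0,0.0005,0,0,0,0,0,0]

```text
time_s: 23.18
eef_pos: [548.1, 184.9, 6.0]
orientation: [1.973, 2.445, 0.0]
contact_force: [-0.3, -0.0, 0.8]
opening: 11.8
finger_force: 30.0
```

Contact: the weight is off the wrist at TCP z 6. I open and retreat.

arm_command:
  motion: [0.03,0,0,0,0,0.05,0,0,0,0,0.06,0,0,0,0,0.06,0,0,0,0,0.06,0,0,0,0,0.06,0,0,0,0]

```text
time_s: 23.92
eef_pos: [548.1, 184.8, 5.6]
orientation: [-1.973, -2.445, -0.0]
contact_force: [0.5, -0.7, -0.6]
opening: 60.1
finger_force: 0.0
```

arm_command:
  motion: [0.06,0,0,-0.005,0,0.06,0,0,-0.02,0,0.06,0,0,-0.03,0,0.06,0,0,-0.04,0,0.06,0,0,-0.04,0,0.06,-0.04,0,-0.02,0,0.06,-0.05,0,0,0,0.06,-0.05,0,0,0]

```text
time_s: 24.92
eef_pos: [578.1, 46.8, 161.6]
orientation: [1.971, 2.445, 0.002]
contact_force: [0.3, -0.0, -0.4]
opening: 59.9
finger_force: 0.0
```

arm_command:
  motion: [0.06,-0.03,0,0,0,0.06,0,0,0,0]

```text
time_s: 25.18
eef_pos: [584.3, 16.9, 160.9]
orientation: [1.976, 2.442, 0.0]
contact_force: [-0.4, 0.4, -0.5]
opening: 60.1
finger_force: 0.0
```

Run:
```python
from h import *
cap('top'); cap('scene')
a=np.load('top.npz')['color'][130:310,150:450]; b=np.load('scene.npz')['color'][150:310,200:500]
c=np.vstack([cv2.resize(a,(500,300),interpolation=2),cv2.resize(b,(500,300),interpolation=2)])
cv2.imwrite('pics/m6.png',c[:,:,::-1])
o,y=np.array([572.8,189.1]),np.radians(12.2); Q=np.array([[np.cos(y),-np.sin(y)],[np.sin(y),np.cos(y)]])
im=np.load('top.npz')['color']; h=cv2.cvtColor(im,cv2.COLOR_RGB2HSV)
m=((h[...,2]>150)&(h[...,1]<50)); M=np.zeros_like(m); M[160:240,215:285]=m[160:240,215:285]
p=np.argwhere(M)[:,::-1]; print(cv2.minAreaRect(px2w('top',p,np.full(len(p),28))[:,:2].astype(np.float32)))
```

```text
((585.0819702148438, 179.89608764648438), (163.18255615234375, 256.8072814941406), 77.62322998046875)
```

View pics/m6.png

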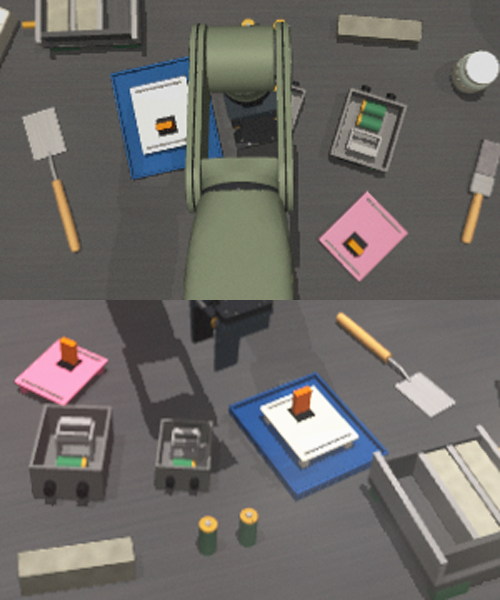

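The cover sits upright and level inside the tray, with a blue margin all round (lower view, 310,425). Nothing else has moved and the gripper is clear, so I hand in.

```bash
python3 -c "
from workcell import job_done
print(job_done())"
```

```text
the job is handed in; nothing more can be done
None
```

The white cover is off the logger and sits released, right way up and level inside the blue tray. I pulled with at most about 9 N while feeling for the catch and never drove the tab against its stop. The other things look unmoved in the last pictures, and I handed the job in at about 25 s; no verdict came back.

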